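# Jack up the shaker's front edge

## Robot

A 6-joint arm with a two-finger parallel gripper is mounted at the origin on the work surface. World frame = base frame: x ahead of the robot, y to its left, z up, the work surface at z = 0. Lengths are in mm, angles in rad, forces in N, time in s.
With the tool pointing down it reaches from about 350 to 775 mm from the base axis. Payload 7.3 kg.
Tool frame: the origin (TCP) lies midway between the tips of the shut fingers; the grasp point (between the pads) lies 19 mm behind it (grip_depth is the distance from the TCP to the grasp point, in mm); z points along the fingers, y is the direction in which the jaws open and shut (so a half turn about z gives the same grasp; the last joint's range is limited). The gripper opens to 92 mm and grips with 3 to 60 N. Pads are 19 mm wide; open, the fingers measure 130 mm over their backs; the gripper's body (75 mm by 190 mm) begins 47 mm behind the grasp point.
Start: joints at [-1.296, 0.342, 1.524, -0, 1.275, -0.146], TCP at [214.481, -479.21, 226.741] pointing down, gripper open.
Joint ranges: [-2.53, 2.53], [-0.77, 2.02], [0.04, 2.7], [-1, 4.14], [0.28, 2.66], [-3.11, 3.11]. Speed limits (rad/s): [2.57, 2.57, 3.14, 3.14, 3.14, 3.14].

## Interface

Orientations are given as [roll, pitch, yaw] about the fixed x, y, z axes, in that order (R = Rz(yaw) Ry(pitch) Rx(roll)).
In Python, from plant import get_obs, capture, close_job, spot_in, silhouettes, mark_of, grip_depth gives the robot as it stands.
- The arm moves only by the tool servo_tool, never from a script. Its arguments are lists of equal length, an entry for each row: "slide": the shift along the tool's x, y, z normalised to -1 to 1, where 1 is 20 cm, a list of three; "rot": the turn, a rotation vector about the tool's x, y, z normalised to -1 to 1, where 1 is pi rad, a list of three; "claw": the finger opening in mm, from 0 to 91.8. A call has 1 to 5 rows; each row is the pose to reach, as a shift and turn from the pose commanded when the call began, along the tool's axes at that moment, turning the shorter way round; what a row does not reach only later rows make up. A row lasts 1/8 s, in which the tool goes at most 62.5 mm and 10.7 degrees, less where a joint would pass 70% of its speed; a pose out of reach is approached as far as the arm can. A call with a number of a shift or a turn outside -1 to 1 is refused whole. A call with a gripper value outside its range is refused whole. The fingers move at their own pace and stop on an object; the grip force is fixed at half the most. Time passes only in rows, so rows that repeat a pose let the fingers close. It gives the time, the measured TCP pose, the force and the opening at its end, in the units of the state.
- get_obs(): the state, without advancing time (a new reading comes with each control period).
- capture(name): name is "side" or "top"; returns a dict with "frame" (420x560x3 uint8, red, green, blue), "depth" (420x560 float32, mm along the optical axis (not along the pixel's ray), 0 where there is no reading), "vertical_fov" (degrees; the focal length in pixels is half the picture's height over the tangent of half this angle, whatever the lens; pixels are square), "cx", "cy" (the principal point, pixels), "D" ([k1, k2, p1, p2, k3] as OpenCV has them; the pictures are not rectified), "position" and "rotation" of the camera in the world. Camera axes: x right, y down, z forward; pixel columns grow to the right and rows downward; lengths in mm; the calibration is good to about 2 mm. A picture is of the moment at which its call begins.
- close_job(): hands the job in, once; it reports no verdict.
Trained networks look in the newest picture that a camera, given by its name, has taken for a name from the list of things; names that differ only in an ending like _2 or _b are one class to them, and where a whole thing is asked for, a point or a joint stands for the part that bears it (a point fixed in the world has none). Each returns a list of dicts, best first, with "confidence" (0 to 1); they miss things now and then, are a little off and sometimes report something else, mostly with a low value. They report only what shows in the picture. A call takes as long as a camera call. They do not tell look-alikes from the thing itself.
- spot_in(query, camera): "box" ([left, top, right, bottom] in pixels, round what is visible of it).
- silhouettes(query, camera): "pixels" (420x560 bool, what is visible of it) and "box" ([left, top, right, bottom] in pixels, round what is visible of it).
- mark_of(query, camera): "xy" ([column, row] in pixels: a listed point, or the origin of a listed thing).
The state is a dict: "time": time; "joint_positions": joint angles; "dq": joint speeds; "tau": joint torques, N m; "tool_pos": TCP position; "tcp_rot": TCP orientation; "contact_force": force on the tool from outside, world axes, zero at the start; "moment": the same for the moment, N m; "grip_width": finger opening in mm.
Only numpy, scipy, OpenCV 4.12 (cv2) and the standard library are available. Lean on these libraries where they do the work, as an engineer would, in place of code of your own. Each camera call takes 0.05 s, during which the arm holds its last target. There are 200 camera calls.

## Task

The front feet of the bench shaker need changing. Slide the small red jack so that its round steel saddle is centred under the lift pad below the orange target mark on the shaker's front bracket, and with it there pump the blue handle fully down and let it all the way back up to seat the saddle; then press the handle down to its stop again and finish holding it down, so that the jack alone keeps the shaker's front raised. Do not lift the shaker with the gripper, and leave the wash bottle, the amber bottle and the green bin where they stand.

Things in the scene. Friction and masses are not known exactly. Their poses are not given: they have to be found in the camera images.
- jack: Red lever jack, loose, 0.8 kg; slides easily on smooth runners (pull and turn it by its rear post; lifted, it tips nose-down). Base 235 x 64 x 12 mm, from x = -135 to +100 mm. Origin on the base's underside, x along its length towards the saddle. At x: saddle +75, handle hinge axis (along y) +35 and 52 mm up, post -115 mm. Starts left or right, turned aside; yaw it to the shaker's x axis, within 25 degrees.
- jack_post (a point): Centre of the top of the jack's black post (yellow top), 72 mm above the bench: a 24 x 24 mm square column, sides parallel to the jack's x and y, free from 12 to 72 mm above the bench; grip it across y from above. The raised handle's paddle ends 60 mm ahead of its centre.
- saddle (a point): Centre of the top face of the jack's saddle, a steel disc of 36 mm diameter. Top face 52 mm above the bench with the handle up; it rises 22 mm, in proportion, as the handle goes to its stop.
- handle_pad (a point): Centre of the top of the smooth blue paddle (36 x 44 mm) at the handle's rear end, where to press: 90 mm from the hinge axis along the handle, 8 mm above its centreline. In the jack's frame it is at x = -40, z = 102 mm with the handle up (sloping up to the rear by 0.5 rad) and at x = -55, z = 60 mm, level, at the stop. The post stands 60 mm (centre) behind it then.
- pump_handle (a joint): Pump handle angle, rad: 0 = fully up (start), 0.5 = fully down at the stop. A spring and the load bring it up again when let go, so it stays down only while pressed; pressing takes 2 to 6 N free and 10 to 15 N at the paddle with the shaker on the saddle.
- lift_point (a point): Marked lift point: centre of the underside of a steel pad, 38 mm diameter, under a bracket tongue (44 mm wide, top 76 mm up) sticking out 58 mm from the shaker's front. It is 34 mm out from the front face and 60 mm above the bench (8 mm above the lowered saddle), 73 mm when fully jacked up. Above it on the tongue is an orange and white target. Bracket up to 70 mm left or right of the front's middle.
- shaker: White bench shaker, dark platform, 250 deep (x) x 300 wide (y) x 95 mm high, on rubber feet 20 mm high. Origin on the bench below the middle of its front face; x points from the front into the shaker (case from x = 0 to 250 mm), the front with the bracket looks along -x, towards the robot. It tilts up about its rear edge; it cannot be shifted.
- wash_bottle: White wash bottle, 62 mm diameter, 205 mm high with a bent spout, loose; origin at the centre of its foot. Bystander on the side opposite the jack.
- amber_bottle: Amber bottle with blue cap, 70 mm diameter, 150 mm high, loose; origin at the centre of its foot. Bystander to the left.
- green_bin: Green bin with capped glass tubes, 100 x 100 mm, 70 mm high (tubes 120 mm), loose; origin under its centre. Bystander to the right.
Things that resemble listed ones, but are neither listed nor needed, are in the scene too. What is shaped like the jack but pink or turquoise is not meant.

How it is judged:
By the outcome, as a careful person would: the job done as asked, in the order asked, and still so for the second after the job is handed in, while the arm keeps its last pose, push and grip.
It also fails if it takes over 64 s, if anything falls off the work surface, if the arm or the gripper's body presses on something with over 40 N, if the wrist force passes 120 N, or if a joint passes its speed limit or range.

## Working session

There is one attempt and no reset: what is moved stays moved. The work goes in short steps, Python scripts to look and compute and a tool call to move; the robot and the scene stay as the last step left them, time stands still between calls to the robot, and variables do not carry over. Pictures are saved under pics/ and viewed, about 8 in all and at most 12, crops included, and the job is handed in when it is done.

Besides the shell and the picture viewer there is one more tool, called after ">>>" by a JSON object that holds its "fn" and its "kwargs", one argument or row to a line. servo_tool: Moves the arm, as the interface text tells. Scaled input: -1 to 1 covers 20 cm each way for a shift and pi rad each way for a turn. Its arguments: {"type":"object","properties":{"slide":{"type":"array","items":{"type":"array","items":{"type":"number"}}},"rot":{"type":"array","items":{"type":"array","items":{"type":"number"}}},"claw":{"type":"array","items":{"type":"number"}}},"required":["slide","rot","claw"]}

```bash
mkdir -p pics; cat > h.py <<'E'
import numpy as np, cv2
from plant import *
def cap(n,save=None):
    c=capture(n)
    if save: cv2.imwrite('pics/'+save,c['frame'][:,:,::-1])
    return c
def K(c):
    f=210/np.tan(np.radians(c['vertical_fov'])/2)
    return np.array([[f,0,c['cx']],[0,f,c['cy']],[0,0,1.]])
def ray(c,uv):
    p=cv2.undistortPoints(np.array([[uv]],float),K(c),np.array(c['D'],float))[0,0]
    return np.array([p[0],p[1],1.])
def R(c): return np.array(c['rotation'],float).reshape(3,3)
def atz(c,uv,z):
    d=R(c)@ray(c,uv); o=np.array(c['position'],float); return o+d*(z-o[2])/d[2]
def atd(c,uv):
    u,v=int(round(uv[0])),int(round(uv[1]))
    w=c['depth'][max(v-1,0):v+2,max(u-1,0):u+2]; w=w[w>0]
    if not len(w): return None
    return np.array(c['position'])+R(c)@ray(c,uv)*np.median(w)
def px(c,P):
    Rm=R(c); r,_=cv2.Rodrigues(Rm.T); t=-Rm.T@np.array(c['position'],float)
    return cv2.projectPoints(np.array([P],float),r,t,K(c),np.array(c['D'],float))[0][0,0]
E
python3 - <<'E'
from h import *
np.set_printoptions(precision=1,suppress=True)
print(get_obs(),grip_depth)
Z=dict(jack_post=72,saddle=52,handle_pad=102,lift_point=60,jack=0,shaker=0,wash_bottle=0,amber_bottle=0,green_bin=0)
for n in('top','side'):
    c=cap(n,n+'0.png'); print(n,c['position'],c['vertical_fov'])
    for q,z in Z.items():
        for m in mark_of(q,n)[:4]: print(q,np.array(m['xy']),round(m['confidence'],2),atz(c,m['xy'],z),atd(c,m['xy']))
import cv2
E
```

```text
{'time': 0.0, 'joint_positions': array([-1.3,  0.3,  1.5,  0. ,  1.3, -0.1]), 'dq': array([ 0.,  0., -0., -0., -0.,  0.]), 'tau': array([ -0. , -43.1, -24.4,   0.1,   0.1,  -0. ]), 'tool_pos': array([ 214.4, -478.8,  226. ]), 'tcp_rot': array([-3.1, -0. ,  0.4]), 'contact_force': array([ 0.3,  0.5, -0.2]), 'moment': array([-0., -0., -0.]), 'grip_width': 91.83371169636972} 18.8
top [ 464.4   18.1 1378.1] 46.75791575610309Traceback (most recent call last):
  File "<stdin>", line 8, in <module>
  File "h.py", line 15, in atz
    d=R(c)@ray(c,uv); o=np.array(c['position'],float); return o+d*(z-o[2])/d[2]
      ~^^^
  File "h.py", line 13, in R
    def R(c): return np.array(c['rotation'],float).reshape(3,3)
                     ~~~~~~~~~~~~~~~~~~~~~~~~~~~~~~~~~~~~~^^^^^
ValueError: cannot reshape array of size 3 into shape (3,3)
```

View pics/top0.png

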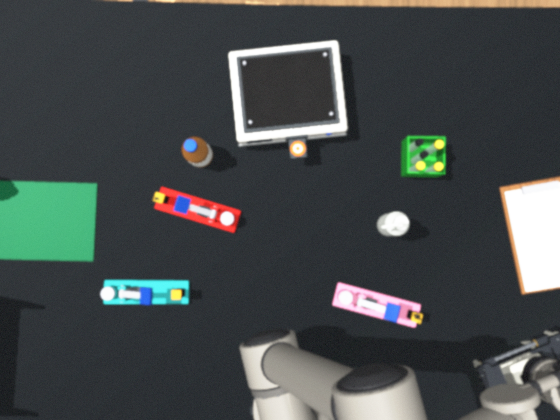

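The top picture shows three jack shapes: red (197,210), turquoise (146,293) and pink (377,305). Only the red one matches; its post is at (159,198) and its saddle at (227,218). The target is at (298,149), the amber bottle at (197,152), the wash bottle at (394,224) and the bin at (424,157).

```bash
sed -i "s/^def R(c).*/from scipy.spatial.transform import Rotation as Ro\ndef R(c): return Ro.from_euler('xyz',c['rotation']).as_matrix()/" h.py
python3 - <<'E'
from h import *
np.set_printoptions(precision=1,suppress=True)
Z=dict(jack_post=72,saddle=52,handle_pad=102,lift_point=60,jack=0,shaker=0,wash_bottle=0,amber_bottle=0,green_bin=0)
for n in('top','side'):
    c=cap(n,n+'1.png'); print(n,c['position'],c['rotation'],c['vertical_fov'])
    for q,z in Z.items():
        for m in mark_of(q,n)[:4]: print(q,np.array(m['xy']),round(m['confidence'],2),atz(c,m['xy'],z),atd(c,m['xy']))
    if n=='top':
        cr=c['frame'][120:260,120:320,::-1]; cv2.imwrite('pics/crop.png',cv2.resize(cr,None,fx=4,fy=4,interpolation=2))
E
```

```text
top [ 464.4   18.1 1378.1] [-3.1  0.  -1.5] 46.75791575610309
jack_post [157.5 195.9] 0.92 [573.  377.2  72. ] [573.2 377.7  70.3]
jack_post [417.9 321.3] 0.69 [ 258.6 -325.5   72. ] [ 258.8 -325.1   73.3]
saddle [346.3 297.2] 0.71 [ 313.4 -139.1   52. ] [ 313.5 -138.9   53. ]
saddle [109.5 296.2] 0.69 [299.5 500.5  52. ] [299.5 500.7  51.3]
saddle [225.9 219. ] 0.42 [516.1 193.2  52. ] [516.2 193.6  48.9]
handle_pad [144.6 296.9] 0.75 [306.  391.3 102. ] [306.  391.3 102. ]
handle_pad [390.3 308.5] 0.59 [ 293.6 -246.8  102. ] [ 293.5 -246.9  101.4]
handle_pad [182.5 204.8] 0.56 [548.7 302.2 102. ] [548.6 301.8 103.6]
lift_point [294.7 148. ] 0.81 [714.8  10.   60. ] [711.3  10.1  78.3]
jack [203.4 212.2] 0.98 [535.8 264.7   0. ] [532.2 252.3  69.1]
jack [366.3 302.1] 0.96 [ 295.5 -201.2    0. ] [ 303.6 -190.8   65.5]
jack [144.1 289.2] 0.58 [314.7 423.5   0. ] [325.7 393.8 100.9]
shaker [294.9 139.7] 0.76 [750.1   9.6   0. ] [734.8  10.1  74. ]
wash_bottle [386.9 225.4] 0.92 [ 511.5 -255.9    0. ] [ 505.  -217.7  192. ]
amber_bottle [198.2 150.9] 0.73 [711.2 285.6   0. ] [690.2 262.
[... 912 characters left out ...]
.1]
lift_point [242.9 187.4] 0.71 [710.9   6.5  60. ] [703.2  16.8  74.7]
jack [241.6 280.3] 0.97 [547.4 264.6   0. ] [539.2 274.7  21.8]
jack [389.8 207. ] 0.81 [ 288.3 -212.4    0. ] [234.8  41.2 303.4]
jack [331.3 173.1] 0.61 [ 520.  -246.4    0. ] [ 512.2 -227.6   21.8]
jack [278.5 371.2] 0.59 [315.6 440.3   0. ] [303.4 460.6  62.1]
shaker [236.4 199.4] 0.82 [732.1  19.1   0. ] [732.3  18.8  -0.5]
wash_bottle [333.5 171.6] 0.92 [ 516.8 -256.5    0. ] [ 506.1 -230.3   30.1]
amber_bottle [196.5 262.2] 0.86 [697.  282.4   0. ] [674.2 303.2  46.1]
amber_bottle [231.1 270.7] 0.62 [592.  253.5   0. ] [549.  302.7 104.1]
green_bin [301.1 137.5] 0.86 [ 695.4 -345.7    0. ] [ 669.8 -296.9   51.9]
```

View pics/side1.png

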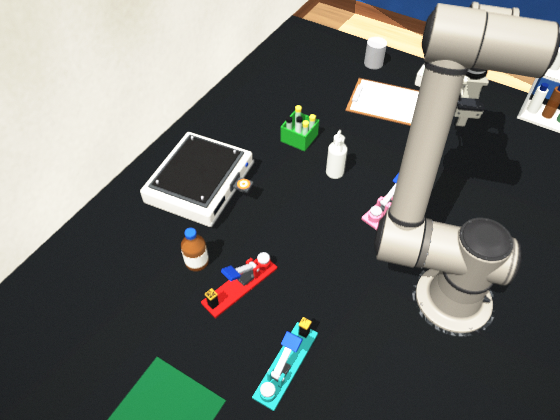

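View pics/crop.png

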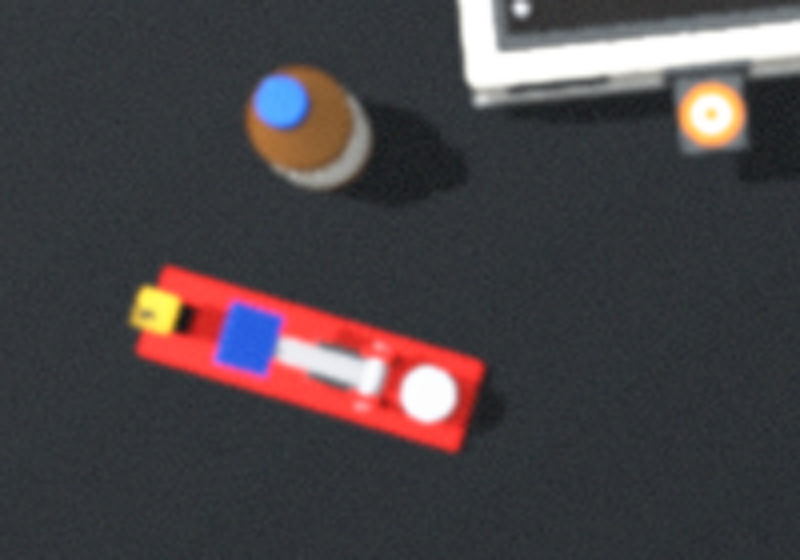

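The side picture agrees: red jack at (240,285), turquoise at (285,365), pink at (385,205), target at (243,185). The crop confirms the red base and black post with yellow top at (159,197), the saddle at (227,218) and the orange mark at (298,148). Next I'll measure precise centroids and the shaker's yaw.

```bash
cat > m.py <<'E'
from h import *
np.set_printoptions(precision=2,suppress=True)
def cloud(c):
    v,u=np.mgrid[0:420,0:560]; p=cv2.undistortPoints(np.stack([u,v],-1).reshape(-1,1,2).astype(float),K(c),np.array(c['D'],float)).reshape(420,560,2)
    d=c['depth'][...,None]; P=np.dstack([p*d,d])@R(c).T+np.array(c['position']); P[c['depth']<=0]=-999; return P
def blob(c,P,mask,ctr,rad,z):
    m=mask&(np.hypot(P[...,0]-ctr[0],P[...,1]-ctr[1])<rad)
    v,u=np.nonzero(m)
    return (None,0) if len(u)<5 else (atz(c,(u.mean(),v.mean()),z),len(u))
def red_rect(c,P,ctr,rad=170):
    h=cv2.cvtColor(c['frame'],cv2.COLOR_RGB2HSV); H,S,V=h[...,0],h[...,1],h[...,2]
    m=((H<5)|(H>174))&(S>190)&(V>80)&(np.abs(P[...,2]-12)<7)&(np.hypot(P[...,0]-ctr[0],P[...,1]-ctr[1])<rad)
    return m
def measure(n,post,sad,tgt):
    c=cap(n);P=cloud(c);h=cv2.cvtColor(c['frame'],cv2.COLOR_RGB2HSV);H,S,V=h[...,0],h[...,1],h[...,2]
    r={}
    r['post']=blob(c,P,(H>20)&(H<35)&(S>120)&(V>100)&(P[...,2]>55),post,30,72)
    r['sad']=blob(c,P,(S<60)&(V>140)&(np.abs(P[...,2]-52)<9),sad,26,52)
    r['tgt']=blob(c,P,(H>5)&(H<20)&(S>120)&(V>120)&(P[...,2]>65)&(P[...,2]<95),tgt,30,76)
    m=red_rect(c,P,(np.array(post)+sad)/2); q=P[m][:,:2]
    if len(q)>50: r['rect']=cv2.minAreaRect(q.astype(np.float32)),len(q)
    m=(P[...,2]>100)&(P[...,2]<135)&(P[...,0]>700)&(abs(P[...,1])<280)
    m=cv2.morphologyEx(m.astype(np.uint8),cv2.MORPH_OPEN,np.ones((5,5)))>0
    r['shaker']=cv2.minAreaRect(P[m][:,:2].astype(np.float32)),m.sum()
    return c,P,r
E
python3 - <<'E'
from m import *
for n in('top','side'):
    c,P,r=measure(n,(568,378),(520,196),(708,8))
    print(n); [print(k,v) for k,v in r.items()]
E
```

```text
top
post (array([569.32, 373.25,  72.  ]), 90)
sad (array([518.71, 191.42,  52.  ]), 133)
tgt (array([712.3 ,   2.56,  76.  ]), 81)
rect (((543.701171875, 280.3152160644531), (234.19610595703125, 63.91008758544922), 74.37483978271484), 516)
shaker (((709.3472900390625, 260.6178283691406), (14.334210395812988, 11.15639877319336), 11.963322639465332), np.int64(30))
side
post (array([568.47, 376.76,  72.  ]), 81)
sad (array([517.53, 193.67,  52.  ]), 113)
tgt (array([711.26,   3.75,  76.  ]), 30)
rect (((542.033447265625, 281.734375), (236.77040100097656, 65.68133544921875), 74.44813537597656), 966)
shaker (((1698.5091552734375, -82.81393432617188), (25.81495475769043, 387.7142333984375), 0.3955143690109253), np.int64(685))
```

```bash
python3 - <<'E'
from m import *
for n in('top','side'):
    c=cap(n);P=cloud(c);h=cv2.cvtColor(c['frame'],cv2.COLOR_RGB2HSV)
    reg=(P[...,0]>715)&(P[...,0]<1030)&(abs(P[...,1]-20)<190)
    z=P[...,2][reg&(P[...,2]>20)]; print(n,np.histogram(z,bins=np.arange(20,140,10)))
    m=reg&(P[...,2]>82)&(P[...,2]<130)
    m=cv2.morphologyEx(m.astype(np.uint8),cv2.MORPH_OPEN,np.ones((7,7)))
    k,l,st,_=cv2.connectedComponentsWithStats(m); m=l==1+np.argmax(st[1:,4])
    print(cv2.minAreaRect(P[m][:,:2].astype(np.float32)),m.sum())
    # front edge fit: per y-bin min x
    Q=P[m]; pts=[]
    for y in range(-120,150,8):
        s=Q[abs(Q[:,1]-y)<4]
        if len(s)>5: pts.append((y,np.percentile(s[:,0],2)))
    pts=np.array(pts); print(np.polyfit(pts[:,0],pts[:,1],1)); print(pts[::4])
    for s in silhouettes('shaker',n)[:2]:
        print(s['confidence'],s['box'],cv2.minAreaRect(np.argwhere(s['pixels'])[:,::-1].astype(np.float32)))
E
```

```text
top (array([  13,   77,   95,   47,   80, 1134, 2190, 6759,  126,    0,    0]), array([ 20,  30,  40,  50,  60,  70,  80,  90, 100, 110, 120, 130]))
((869.0206298828125, 35.480133056640625), (215.23440551757812, 260.97265625), 7.291217803955078) 7443
[ -0.12 768.93]
[[-104.    779.99]
 [ -72.    777.88]
 [ -40.    774.56]
 [  -8.    769.28]
 [  24.    766.42]
 [  56.    761.81]
 [  88.    758.77]
 [ 120.    753.87]]
0.57 [227.9, 41.0, 347.4, 157.2] ((288.5220642089844, 101.72308349609375), (113.28247833251953, 110.95317077636719), 84.35175323486328)
side (array([  49,  211,  239,  185,  210,  678, 1200, 3508,  148,    0,    0]), array([ 20,  30,  40,  50,  60,  70,  80,  90, 100, 110, 120, 130]))
((872.111572265625, 31.44641876220703), (223.14695739746094, 276.7101135253906), 6.383021354675293) 3953
[ -0.15 770.54]
[[-104.    797.23]
 [ -72.    776.23]
 [ -40.    772.25]
 [  -8.    769.6 ]
 [  24.    773.05]
 [  56.    760.92]
 [  88.    757.4 ]
 [ 120.    753.73]]
0.86 [139.6, 134.7, 251.5, 226.3] ((200.0289764404297, 176.89898681640625), (102.04600524902344, 86.29100036621094), 21.194055557250977)
```

>>> {"fn": "servo_tool", "kwargs": {
  "slide": [
    [0.21, -0.2, 0],
    [0.42, -0.4, 0],
    [0.63, -0.6, 0],
    [0.84, -0.79, 0]
  ],
  "rot": [
    [0, 0, 0],
    [0, 0, 0],
    [0, 0, 0],
    [0, 0, 0]
  ],
  "claw": [91, 91, 91, 91]
}}

```text
time: 1.9
tool_pos: [303.7, -264.7, 226.9]
tcp_rot: [3.141, -0.0, 0.42]
contact_force: [0.7, -0.2, -0.1]
grip_width: 91.3
```

>>> {"fn": "servo_tool", "kwargs": {
  "slide": [
    [0.21, -0.2, 0],
    [0.42, -0.4, 0],
    [0.63, -0.6, 0],
    [0.84, -0.79, 0]
  ],
  "rot": [
    [0, 0, 0],
    [0, 0, 0],
    [0, 0, 0],
    [0, 0, 0]
  ],
  "claw": [91, 91, 91, 91]
}}

```text
time: 2.4
tool_pos: [392.6, -51.7, 227.1]
tcp_rot: [3.141, -0.001, 0.421]
contact_force: [0.5, -0.8, -0.1]
grip_width: 90.9
```

>>> {"fn": "servo_tool", "kwargs": {
  "slide": [
    [0.21, -0.2, 0],
    [0.42, -0.4, 0],
    [0.63, -0.6, 0],
    [0.84, -0.79, 0]
  ],
  "rot": [
    [0, 0, 0],
    [0, 0, 0],
    [0, 0, 0],
    [0, 0, 0]
  ],
  "claw": [91, 91, 91, 91]
}}

```text
time: 2.9
tool_pos: [481.4, 161.4, 226.9]
tcp_rot: [3.141, -0.001, 0.421]
contact_force: [0.6, -0.1, -0.0]
grip_width: 91.1
```

>>> {"fn": "servo_tool", "kwargs": {
  "slide": [
    [0.21, -0.2, 0],
    [0.42, -0.4, 0],
    [0.63, -0.6, 0],
    [0.84, -0.79, 0],
    [0.84, -0.79, 0]
  ],
  "rot": [
    [0, 0, -0.056],
    [0, 0, -0.112],
    [0, 0, -0.168],
    [0, 0, -0.224],
    [0, 0, -0.279]
  ],
  "claw": [91, 91, 91, 91, 91]
}}

```text
time: 3.52
tool_pos: [569.8, 375.7, 224.2]
tcp_rot: [-3.14, 0.001, 1.307]
contact_force: [0.7, -0.7, 0.6]
grip_width: 91.1
```

>>> {"fn": "servo_tool", "kwargs": {
  "slide": [
    [0, 0, 0.25],
    [0, 0, 0.5],
    [0, 0, 0.75],
    [0, 0, 0.9],
    [0, 0, 1.0]
  ],
  "rot": [
    [0, 0, 0],
    [0, 0, 0],
    [0, 0, 0],
    [0, 0, 0],
    [0, 0, 0]
  ],
  "claw": [91, 91, 91, 91, 91]
}}

```text
time: 4.15
tool_pos: [569.1, 371.8, 24.7]
tcp_rot: [-3.14, 0.002, 1.297]
contact_force: [0.2, -0.9, 1.5]
grip_width: 90.9
```

>>> {"fn": "servo_tool", "kwargs": {
  "slide": [
    [0, 0, 0],
    [0, 0, 0],
    [0, 0, 0],
    [0, 0, 0],
    [0, 0, 0]
  ],
  "rot": [
    [0, 0, 0],
    [0, 0, 0],
    [0, 0, 0],
    [0, 0, 0],
    [0, 0, 0]
  ],
  "claw": [60, 45, 30, 20, 15]
}}

```text
time: 4.78
tool_pos: [569.9, 372.2, 27.2]
tcp_rot: [3.141, -0.0, 1.297]
contact_force: [-0.2, 1.3, 0.2]
grip_width: 45.7
```

>>> {"fn": "servo_tool", "kwargs": {
  "slide": [
    [0, 0, 0],
    [0, 0, 0],
    [0, 0, 0]
  ],
  "rot": [
    [0, 0, 0],
    [0, 0, 0],
    [0, 0, 0]
  ],
  "claw": [15, 15, 15]
}}

```text
time: 5.15
tool_pos: [569.4, 372.3, 26.7]
tcp_rot: [-3.141, 0.0, 1.297]
contact_force: [-2.4, 0.8, 0.5]
grip_width: 24.0
```

```bash
cat > go.py <<'E'
# plan x y z yaw_deg -> slide/rot from the measured pose
import sys,numpy as np
from plant import get_obs
from scipy.spatial.transform import Rotation as Ro
def go(x,y,z,yaw,o=None):
    o=o or get_obs(); A=Ro.from_euler('xyz',o['tcp_rot'])
    d=A.inv().apply(np.array([x,y,z])-o['tool_pos'])/200
    r=(A.inv()*Ro.from_euler('xyz',[np.pi,0,np.radians(yaw)])).as_rotvec()/np.pi
    print('slide',d.round(3),'rot',r.round(4),'at',o['tool_pos'].round(1),o['tcp_rot'].round(3),'w',round(o['grip_width'],1),'F',o['contact_force'].round(1),'t',o['time'],'q',o['joint_positions'].round(2))
if __name__=='__main__': go(*map(float,sys.argv[1:]))
E
python3 go.py 414 -32 27 186.8
python3 - <<'E'
from m import *
for n in('top','side'):
    c,P,r=measure(n,(568,378),(520,196),(708,8)); print(n,{k:r[k] for k in r if k!='shaker'})
E
```

```text
slide [-2.156e+00 -2.020e-01 -1.000e-03] rot [-1.000e-04 -1.000e-04 -6.249e-01] at [569.4 372.3  26.7] [-3.141  0.     1.297] w 24.0 F [-2.4  0.8  0.5] t 5.15 q [0.47 0.81 1.27 0.   1.06 0.74]
top {'post': (None, 0), 'sad': (array([518.3 , 191.37,  52.  ]), 122), 'tgt': (array([711.47,   2.32,  76.  ]), 89), 'rect': (((539.896240234375, 265.528564453125), (204.2657928466797, 63.869422912597656), 73.95579528808594), 712)}
side {'post': (None, 0), 'sad': (array([517.16, 194.09,  52.  ]), 102), 'tgt': (array([717.16,  -1.28,  76.  ]), 22), 'rect': (((542.8261108398438, 282.5679931640625), (235.1561279296875, 66.30955505371094), 73.67090606689453), 497)}
```

>>> {"fn": "servo_tool", "kwargs": {
  "slide": [
    [-0.08, -0.03, 0],
    [-0.2, -0.075, 0],
    [-0.33, -0.123, 0],
    [-0.46, -0.172, 0],
    [-0.59, -0.22, 0]
  ],
  "rot": [
    [0, 0, 0],
    [0, 0, 0],
    [0, 0, 0],
    [0, 0, 0],
    [0, 0, 0]
  ],
  "claw": [15, 15, 15, 15, 15]
}}

```text
time: 5.88
tool_pos: [495.5, 270.1, 26.7]
tcp_rot: [3.14, -0.001, 1.298]
contact_force: [0.9, 2.7, -2.8]
grip_width: 24.0
```

>>> {"fn": "servo_tool", "kwargs": {
  "slide": [
    [-0.13, -0.05, 0],
    [-0.26, -0.1, 0],
    [-0.39, -0.147, 0],
    [-0.51, -0.192, 0],
    [-0.59, -0.22, 0]
  ],
  "rot": [
    [0, 0, 0],
    [0, 0, 0],
    [0, 0, 0],
    [0, 0, 0],
    [0, 0, 0]
  ],
  "claw": [15, 15, 15, 15, 15]
}}

```text
time: 6.5
tool_pos: [420.9, 168.1, 26.7]
tcp_rot: [3.141, -0.0, 1.297]
contact_force: [1.5, 1.7, -3.4]
grip_width: 23.9
```

>>> {"fn": "servo_tool", "kwargs": {
  "slide": [
    [0, 0, 0],
    [0, 0, 0],
    [0, 0, 0],
    [0, 0, 0],
    [0, 0, 0]
  ],
  "rot": [
    [0, 0, -0.03],
    [0, 0, -0.07],
    [0, 0, -0.12],
    [0, 0, -0.17],
    [0, 0, -0.22]
  ],
  "claw": [15, 15, 15, 15, 15]
}}

```text
time: 7.12
tool_pos: [420.6, 168.3, 26.6]
tcp_rot: [-3.14, -0.0, 1.993]
contact_force: [-1.9, -2.0, 1.4]
grip_width: 23.7
```

>>> {"fn": "servo_tool", "kwargs": {
  "slide": [
    [0, 0, 0],
    [0, 0, 0],
    [0, 0, 0],
    [0, 0, 0],
    [0, 0, 0]
  ],
  "rot": [
    [0, 0, -0.05],
    [0, 0, -0.1],
    [0, 0, -0.15],
    [0, 0, -0.19],
    [0, 0, -0.22]
  ],
  "claw": [15, 15, 15, 15, 15]
}}

```text
time: 7.75
tool_pos: [421.1, 168.2, 26.6]
tcp_rot: [-3.141, -0.0, 2.682]
contact_force: [-0.0, -1.8, -1.4]
grip_width: 23.9
```

```bash
python3 go.py 414 -32 27 186.8
python3 - <<'E'
from m import *
p=get_obs()['tool_pos'][:2]; y=-105.6+79.2; d=np.array([np.cos(np.radians(y)),np.sin(np.radians(y))])
for n in('top','side'):
    c,P,r=measure(n,p,p+190*d,(711,3)); print(n,p+190*d,{k:r[k] for k in r if k!='shaker'})
E
```

```text
slide [-0.412 -0.913 -0.001] rot [-2.00e-04 -1.00e-04 -1.84e-01] at [421.1 168.2  26.6] [-3.141 -0.     2.682] w 23.9 F [-0.  -1.8 -1.4] t 7.75 q [ 0.21  0.5   1.96 -0.    0.69 -0.9 ]
top [591.25  83.75] {'post': (None, 0), 'sad': (array([590.46,  84.04,  52.  ]), 129), 'tgt': (array([711.83,   2.56,  76.  ]), 80), 'rect': (((533.37060546875, 112.40109252929688), (64.34693908691406, 177.61480712890625), 63.58584213256836), 434)}
side [591.25  83.75] {'post': (None, 0), 'sad': (array([590.19,  88.27,  52.  ]), 98), 'tgt': (array([711.34,   3.08,  76.  ]), 31), 'rect': (((507.2304992675781, 129.35311889648438), (65.97599792480469, 238.10586547851562), 64.29527282714844), 352)}
```

>>> {"fn": "servo_tool", "kwargs": {
  "slide": [
    [-0.03, -0.06, 0],
    [-0.08, -0.18, 0],
    [-0.14, -0.31, 0],
    [-0.21, -0.46, 0],
    [-0.27, -0.6, 0]
  ],
  "rot": [
    [0, 0, -0.03],
    [0, 0, -0.07],
    [0, 0, -0.11],
    [0, 0, -0.15],
    [0, 0, -0.184]
  ],
  "claw": [15, 15, 15, 15, 15]
}}

```text
time: 8.48
tool_pos: [416.2, 36.3, 26.6]
tcp_rot: [-3.141, 0.0, -3.023]
contact_force: [1.0, 1.1, -4.9]
grip_width: 23.8
```

```bash
python3 go.py 414 -32 27 186.8
python3 - <<'E'
from m import *
o=get_obs();p=o['tool_pos'][:2]; y=o['tcp_rot'][2]+np.pi; d=np.array([np.cos(y),np.sin(y)])
for n in('top','side'):
    c,P,r=measure(n,p,p+190*d,(711,3)); s=r['sad'][0][:2]-p
    print(n,p+190*d,'sad in jack frame',s@d,d[0]*s[1]-d[1]*s[0],{k:r[k] for k in r if k!='shaker'})
E
```

```text
slide [ 0.051 -0.338 -0.002] rot [-0.0001  0.0001 -0.0001] at [416.2  36.3  26.6] [-3.141  0.    -3.023] w 23.8 F [ 1.   1.1 -4.9] t 8.475 q [-0.1   0.45  2.05 -0.    0.64 -1.79]
top [604.84  58.78] sad in jack frame 189.37829991510068 0.29829990191219125 {'post': (None, 0), 'sad': (array([604.18,  59.01,  52.  ]), 130), 'tgt': (array([711.17,   2.82,  76.  ]), 72), 'rect': (((543.7463989257812, 52.07790756225586), (173.59817504882812, 64.17536926269531), 6.337395191192627), 402)}
side [604.84  58.78] sad in jack frame 188.3629606072731 1.1259449351569195 {'post': (None, 0), 'sad': (array([603.08,  59.71,  52.  ]), 98), 'tgt': (array([711.34,   3.08,  76.  ]), 31), 'rect': (((512.2525634765625, 49.13104248046875), (235.4416046142578, 66.95214080810547), 5.678662300109863), 440)}
```

>>> {"fn": "servo_tool", "kwargs": {
  "slide": [
    [0, -0.05, 0],
    [0, -0.14, 0],
    [0, -0.23, 0],
    [0, -0.31, 0],
    [0, -0.344, 0]
  ],
  "rot": [
    [0, 0, 0],
    [0, 0, 0],
    [0, 0, 0],
    [0, 0, 0],
    [0, 0, 0]
  ],
  "claw": [15, 15, 15, 15, 15]
}}

```text
time: 9.2
tool_pos: [424.2, -31.6, 26.6]
tcp_rot: [-3.142, -0.0, -3.026]
contact_force: [-0.5, 2.7, -3.1]
grip_width: 23.6
```

>>> {"fn": "servo_tool", "kwargs": {
  "slide": [
    [-0.04, 0, 0],
    [-0.12, 0, 0],
    [-0.2, 0, 0],
    [-0.27, 0, 0],
    [-0.3, 0, 0]
  ],
  "rot": [
    [0, 0, 0],
    [0, 0, 0],
    [0, 0, 0],
    [0, 0, 0],
    [0, 0, 0]
  ],
  "claw": [15, 15, 15, 15, 15]
}}

```text
time: 9.82
tool_pos: [483.9, -23.9, 26.6]
tcp_rot: [3.142, -0.001, -3.025]
contact_force: [-5.5, -0.7, 2.8]
grip_width: 24.2
```

```bash
python3 go.py 524 -20.2 26.6 186.8
python3 - <<'E'
from m import *
o=get_obs();p=o['tool_pos'][:2]; y=o['tcp_rot'][2]+np.pi; d=np.array([np.cos(y),np.sin(y)])
for n in('top','side'):
    c,P,r=measure(n,p,p+189*d,(711,3)); s=r['sad'][0][:2]-p; t=r['tgt'][0][:2]-r['sad'][0][:2]
    print(n,'sad in jack frame',s@d,d[0]*s[1]-d[1]*s[0],'to go',t@d,d[0]*t[1]-d[1]*t[0],r['sad'],r['tgt'],r.get('rect'))
E
```

```text
slide [-0.201 -0.005 -0.   ] rot [ 0.     -0.0003 -0.0007] at [483.9 -23.9  26.6] [ 3.142e+00 -1.000e-03 -3.025e+00] w 24.2 F [-5.5 -0.7  2.8] t 9.825 q [-0.21  0.54  1.87 -0.    0.73 -1.89]
top sad in jack frame 189.47703313129725 0.7009517294536884 to go 40.235576349618725 0.12304792538492038 (array([672.  ,  -1.23,  52.  ]), 132) (array([711.95,   3.57,  76.  ]), 67) (((634.6263427734375, -5.514545440673828), (123.58631896972656, 63.78913497924805), 6.540804862976074), 342)
side sad in jack frame 188.96078637692793 3.8314582502690655 to go 40.091984404733836 -3.41609170953532 (array([671.12,   1.82,  52.  ]), 83) (array([711.34,   3.08,  76.  ]), 31) (((580.4425048828125, -10.083694458007812), (234.67938232421875, 69.59461212158203), 7.0795207023620605), 414)
```

>>> {"fn": "servo_tool", "kwargs": {
  "slide": [
    [-0.03, 0, 0],
    [-0.09, -0.002, 0],
    [-0.15, -0.002, 0],
    [-0.19, -0.002, 0],
    [-0.2, -0.002, 0]
  ],
  "rot": [
    [0, 0, 0],
    [0, 0, 0],
    [0, 0, 0],
    [0, 0, 0],
    [0, 0, 0]
  ],
  "claw": [15, 15, 15, 15, 15]
}}

```text
time: 10.55
tool_pos: [523.8, -20.0, 26.6]
tcp_rot: [-3.141, -0.0, -3.025]
contact_force: [-3.7, -0.9, 1.1]
grip_width: 23.9
```

>>> {"fn": "servo_tool", "kwargs": {
  "slide": [
    [0, 0, 0],
    [0, 0, 0]
  ],
  "rot": [
    [0, 0, 0],
    [0, 0, 0]
  ],
  "claw": [15, 15]
}}

```text
time: 10.8
tool_pos: [523.7, -19.9, 26.6]
tcp_rot: [-3.141, 0.001, -3.026]
contact_force: [1.5, 0.1, -4.9]
grip_width: 23.7
```

```bash
python3 go.py 524 -20.2 26.6 186.8
python3 - <<'E'
from m import *
o=get_obs();p=o['tool_pos'][:2]
t,s=cap('top'),cap('side')
ims=[cv2.resize(c['frame'][b:b+100,a:a+130,::-1],None,fx=3,fy=3,interpolation=2) for c,a,b in((t,235,110),(s,190,140))]
cv2.imwrite('pics/b.png',np.hstack(ims))
E
```

```text
slide [-0.001 -0.002  0.   ] rot [-0.      0.0003 -0.0009] at [523.7 -19.9  26.6] [-3.141e+00  1.000e-03 -3.026e+00] w 23.7 F [ 1.5  0.1 -4.9] t 10.8 q [-0.18  0.59  1.76  0.    0.79 -1.87]
```

View pics/b.png

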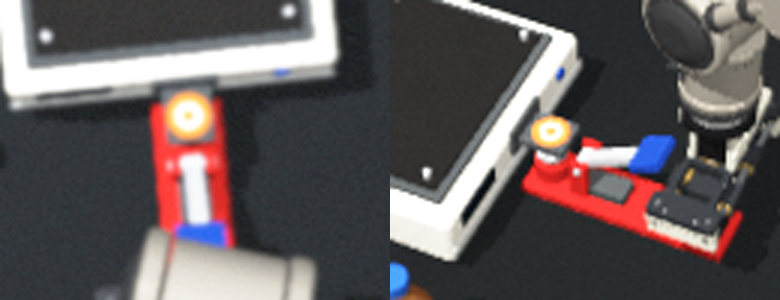

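The jack's saddle is under the target in both views: top crop (190,115), side crop (550,130). Next: release, rise, and shift above the paddle.

>>> {"fn": "servo_tool", "kwargs": {
  "slide": [
    [0, 0, 0],
    [0, 0, 0],
    [0, 0, 0],
    [0, 0, 0]
  ],
  "rot": [
    [0, 0, 0],
    [0, 0, 0],
    [0, 0, 0],
    [0, 0, 0]
  ],
  "claw": [30, 40, 45, 45]
}}

```text
time: 11.4
tool_pos: [523.5, -20.0, 26.9]
tcp_rot: [-3.141, 0.0, -3.026]
contact_force: [0.9, -1.0, 0.0]
grip_width: 44.4
```

>>> {"fn": "servo_tool", "kwargs": {
  "slide": [
    [0, 0, -0.05],
    [0, 0, -0.2],
    [0, 0, -0.4],
    [0, 0, -0.6],
    [0, 0, -0.6]
  ],
  "rot": [
    [0, 0, 0],
    [0, 0, 0],
    [0, 0, 0],
    [0, 0, 0],
    [0, 0, 0]
  ],
  "claw": [45, 45, 45, 45, 45]
}}

```text
time: 12.02
tool_pos: [525.4, -20.2, 150.5]
tcp_rot: [-3.139, 0.007, -3.025]
contact_force: [-0.5, 0.5, 0.6]
grip_width: 45.1
```

```bash
python3 go.py 594.3 -11.5 146.6 186.8
cat > chk.py <<'E'
from m import *
import sys
pp=np.array([523,-20.]) ; d=np.array([.9932,.1167])
for n in('top','side'):
    c=cap(n,(n+'_'+sys.argv[1]+'.png') if len(sys.argv)>1 else None);P=cloud(c);h=cv2.cvtColor(c['frame'],cv2.COLOR_RGB2HSV);H,S,V=h[...,0],h[...,1],h[...,2]
    po=blob(c,P,(H>20)&(H<35)&(S>120)&(V>100)&(P[...,2]>55)&(P[...,2]<85),pp,30,72)
    tg=blob(c,P,(H>5)&(H<20)&(S>120)&(V>120)&(P[...,2]>60),(711.5,3),25,76)
    q=P[red_rect(c,P,pp+95*d)][:,:2]; print(n,'post',po,'tgt',tg)
    if po[1]: print('  post+190d',po[0][:2]+190*d)
    if len(q)>30:
        r=cv2.minAreaRect(q.astype(np.float32)); print('  rect',r,len(q),'rear end along d',np.percentile((q-pp)@d,1),'lat range',np.percentile((q-pp)@[-d[1],d[0]],[1,99]))
    B=(H>105)&(H<125)&(S>150)&(V>90)&(np.hypot(P[...,0]-pp[0]-65,P[...,1]-pp[1]-8)<45); print('  blue z',np.percentile(P[B][:,2],[5,50,95]) if B.sum()>5 else None,B.sum())
E
python3 chk.py
```

```text
slide [-0.347  0.004  0.022] rot [-0.0007  0.0023 -0.0008] at [525.4 -20.2 150.5] [-3.139  0.007 -3.025] w 45.1 F [-0.5  0.5  0.6] t 12.025 q [-0.18  0.41  1.64 -0.    1.08 -1.87]
top post (None, 0) tgt (array([711.14,   1.96,  76.  ]), 68)
  rect ((678.5430908203125, -1.5053253173828125), (113.81929016113281, 64.38513946533203), 6.266817092895508) 223 rear end along d 102.98856742254574 lat range [-31.27  32.18]
  blue z None 0
side post (array([522.09, -15.89,  72.  ]), 49) tgt (array([711.34,   3.08,  76.  ]), 31)
  post+190d [710.8    6.28]
  rect ((619.2903442382812, -6.384712219238281), (235.3285675048828, 70.21504211425781), 6.84712553024292) 728 rear end along d -18.718271320146485 lat range [-30.93  35.94]
  blue z [ 90.66 103.01 110.99] 70
```

>>> {"fn": "servo_tool", "kwargs": {
  "slide": [
    [-0.08, 0, 0],
    [-0.18, 0, 0],
    [-0.28, 0, 0],
    [-0.355, 0, 0],
    [-0.355, 0, 0]
  ],
  "rot": [
    [0, 0, 0],
    [0, 0, 0],
    [0, 0, 0],
    [0, 0, 0],
    [0, 0, 0]
  ],
  "claw": [30, 15, 0, 0, 0]
}}

```text
time: 12.75
tool_pos: [593.6, -11.6, 145.0]
tcp_rot: [3.141, -0.003, -3.025]
contact_force: [0.6, 0.6, 0.2]
grip_width: 1.6
```

>>> {"fn": "servo_tool", "kwargs": {
  "slide": [
    [0, 0, 0.04],
    [0, 0, 0.08],
    [0, 0, 0.12],
    [0, 0, 0.15],
    [0, 0, 0.17]
  ],
  "rot": [
    [0, 0, 0],
    [0, 0, 0],
    [0, 0, 0],
    [0, 0, 0],
    [0, 0, 0]
  ],
  "claw": [0, 0, 0, 0, 0]
}}

```text
time: 13.38
tool_pos: [593.8, -11.7, 112.3]
tcp_rot: [-3.142, -0.0, -3.026]
contact_force: [0.8, -0.4, -0.4]
grip_width: 0.5
```

```bash
python3 go.py 594.3 -11.5 60 186.8; python3 chk.py c; python3 -c "
import cv2,numpy as np
t,s=[cv2.imread('pics/%s_c.png'%n) for n in('top','side')]
cv2.imwrite('pics/c.png',np.hstack([cv2.resize(i[b:b+110,a:a+130],None,fx=3,fy=3,interpolation=2) for i,a,b in((t,235,120),(s,190,140))]))"
```

```text
slide [-0.003  0.001  0.261] rot [-0.     -0.0001 -0.0008] at [593.8 -11.7 112.3] [-3.142 -0.    -3.026] w 0.5 F [ 0.8 -0.4 -0.4] t 13.375 q [-0.15  0.57  1.48 -0.    1.09 -1.84]
top post (array([517.41, -20.25,  72.  ]), 11) tgt (array([720.01,   0.91,  76.  ]), 44)
  post+190d [706.12   1.92]
  rect ((619.8549194335938, -7.953880310058594), (228.42507934570312, 64.731201171875), 6.817968845367432) 337 rear end along d -13.705821943968363 lat range [-30.52  32.29]
  blue z None 0
side post (array([521.75, -16.78,  72.  ]), 56) tgt (array([711.42,   2.36,  76.  ]), 30)
  post+190d [710.46   5.4 ]
  rect ((618.5066528320312, -6.776275634765625), (234.5157470703125, 69.42369842529297), 6.280887126922607) 745 rear end along d -18.604750969949425 lat range [-30.24  35.88]
  blue z [ 99.52 106.42 112.63] 37
```

View pics/c.png

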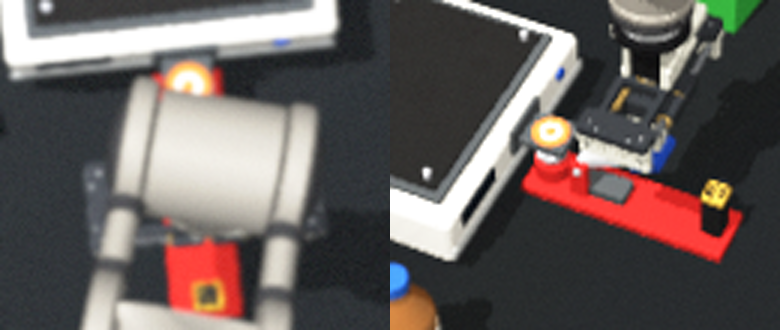

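The fingers are over the blue paddle (side crop (655,150)); the jack is unmoved. I'll press part-way and check for drift.

>>> {"fn": "servo_tool", "kwargs": {
  "slide": [
    [0, 0, 0.02],
    [0, 0, 0.04],
    [0, 0, 0.06],
    [0, 0, 0.08],
    [0, 0, 0.08]
  ],
  "rot": [
    [0, 0, 0],
    [0, 0, 0],
    [0, 0, 0],
    [0, 0, 0],
    [0, 0, 0]
  ],
  "claw": [0, 0, 0, 0, 0]
}}

```text
time: 14.1
tool_pos: [594.0, -11.8, 96.5]
tcp_rot: [-3.141, 0.0, -3.026]
contact_force: [1.1, -0.7, 3.9]
grip_width: 0.6
```

```bash
python3 go.py 594.3 -11.5 60 186.8; python3 chk.py
```

```text
slide [-0.002  0.001  0.182] rot [-0.      0.     -0.0009] at [594.  -11.8  96.5] [-3.141  0.    -3.026] w 0.6 F [ 1.1 -0.7  3.9] t 14.1 q [-0.15  0.59  1.5  -0.    1.05 -1.84]
top post (array([523.03, -19.91,  72.  ]), 77) tgt (array([718.67,   1.77,  76.  ]), 47)
  post+190d [711.74   2.26]
  rect ((622.737060546875, -7.9435577392578125), (227.80685424804688, 63.41838836669922), 6.2280659675598145) 309 rear end along d -10.475638678621474 lat range [-30.6   31.92]
  blue z None 0
side post (array([521.72, -16.88,  72.  ]), 64) tgt (array([711.34,   3.08,  76.  ]), 31)
  post+190d [710.43   5.3 ]
  rect ((619.39794921875, -7.062839508056641), (236.11666870117188, 68.9293212890625), 7.07993745803833) 711 rear end along d -19.125646559093177 lat range [-30.16  35.38]
  blue z [ 91.19  97.93 102.24] 52
```

No drift: top-view post plus 190 mm gives (711.7, 2.3) against the target at (711.5, 2.6). Continuing down.

>>> {"fn": "servo_tool", "kwargs": {
  "slide": [
    [0, 0, 0.02],
    [0, 0, 0.045],
    [0, 0, 0.07],
    [0, 0, 0.09],
    [0, 0, 0.1]
  ],
  "rot": [
    [0, 0, 0],
    [0, 0, 0],
    [0, 0, 0],
    [0, 0, 0],
    [0, 0, 0]
  ],
  "claw": [0, 0, 0, 0, 0]
}}

```text
time: 14.82
tool_pos: [593.7, -11.9, 77.6]
tcp_rot: [-3.141, -0.0, -3.025]
contact_force: [-3.8, -1.7, 14.0]
grip_width: 0.4
```

>>> {"fn": "servo_tool", "kwargs": {
  "slide": [
    [0, 0, 0.02],
    [0, 0, 0.04],
    [0, 0, 0.06],
    [0, 0, 0.08],
    [0, 0, 0.085]
  ],
  "rot": [
    [0, 0, 0],
    [0, 0, 0],
    [0, 0, 0],
    [0, 0, 0],
    [0, 0, 0]
  ],
  "claw": [0, 0, 0, 0, 0]
}}

```text
time: 15.45
tool_pos: [592.4, -12.1, 60.3]
tcp_rot: [-3.141, -0.003, -3.025]
contact_force: [-7.9, -2.1, 16.1]
grip_width: 0.5
```

```bash
python3 go.py 594.3 -11.5 60 186.8; python3 chk.py
```

```text
slide [-0.01   0.002  0.002] rot [-0.0001 -0.001  -0.0007] at [592.4 -12.1  60.3] [-3.141e+00 -3.000e-03 -3.025e+00] w 0.5 F [-7.9 -2.1 16.1] t 15.45 q [-0.15  0.64  1.53 -0.    0.98 -1.84]
top post (array([528.74, -15.32,  72.  ]), 27) tgt (array([717.61,   3.8 ,  76.  ]), 74)
  post+190d [717.45   6.86]
  rect ((627.9368896484375, -7.591419219970703), (215.93516540527344, 63.7821159362793), 6.011757850646973) 238 rear end along d 0.29985526541923846 lat range [-30.5   32.26]
  blue z None 0
side post (array([522.17, -17.2 ,  72.  ]), 62) tgt (array([722.87,  -3.69,  76.  ]), 31)
  post+190d [710.88   4.97]
  rect ((618.28515625, -4.942173004150391), (235.69166564941406, 68.53082275390625), 7.192375659942627) 599 rear end along d -18.774606302295172 lat range [-28.34  35.79]
  blue z [53.65 59.9  64.19] 76
```

At the stop or nearly so, with the shaker lifted. I'll press a touch further to make sure, then let it all the way up.

>>> {"fn": "servo_tool", "kwargs": {
  "slide": [
    [0, 0, 0.005],
    [0, 0, 0.01],
    [0, 0, 0.01],
    [0, 0, 0.01]
  ],
  "rot": [
    [0, 0, 0],
    [0, 0, 0],
    [0, 0, 0],
    [0, 0, 0]
  ],
  "claw": [0, 0, 0, 0]
}}

```text
time: 16.05
tool_pos: [592.4, -12.1, 59.8]
tcp_rot: [-3.141, -0.002, -3.025]
contact_force: [-11.2, -1.4, 24.0]
grip_width: 0.9
```

>>> {"fn": "servo_tool", "kwargs": {
  "slide": [
    [0, 0, 0.008],
    [0, 0, 0.012],
    [0, 0, 0.012]
  ],
  "rot": [
    [0, 0, 0],
    [0, 0, 0],
    [0, 0, 0]
  ],
  "claw": [0, 0, 0]
}}

```text
time: 16.42
tool_pos: [592.5, -12.1, 59.3]
tcp_rot: [-3.141, -0.001, -3.025]
contact_force: [-16.0, -1.4, 39.0]
grip_width: 0.2
```

```bash
python3 go.py 594.3 -11.5 60 186.8; python3 chk.py
```

```text
slide [-0.009  0.002 -0.003] rot [-0.0003 -0.0005 -0.0007] at [592.5 -12.1  59.3] [-3.141e+00 -1.000e-03 -3.025e+00] w 0.2 F [-16.   -1.4  39. ] t 16.425 q [-0.15  0.64  1.53 -0.    0.97 -1.84]
top post (array([528.38, -15.08,  72.  ]), 17) tgt (array([718.09,   3.67,  76.  ]), 74)
  post+190d [717.09   7.09]
  rect ((628.0569458007812, -6.948554992675781), (216.245361328125, 63.53852462768555), 6.411332130432129) 246 rear end along d 0.620617898215568 lat range [-30.68  32.24]
  blue z None 0
side post (array([522.43, -17.05,  72.  ]), 62) tgt (array([720.79,  -3.6 ,  76.  ]), 33)
  post+190d [711.13   5.12]
  rect ((619.4049682617188, -6.425815582275391), (235.9892578125, 69.24412536621094), 6.762252330780029) 601 rear end along d -18.938195348743182 lat range [-28.53  36.03]
  blue z [51.8  59.05 63.84] 77
```

>>> {"fn": "servo_tool", "kwargs": {
  "slide": [
    [0, 0, -0.03],
    [0, 0, -0.07],
    [0, 0, -0.11],
    [0, 0, -0.15],
    [0, 0, -0.19]
  ],
  "rot": [
    [0, 0, 0],
    [0, 0, 0],
    [0, 0, 0],
    [0, 0, 0],
    [0, 0, 0]
  ],
  "claw": [0, 0, 0, 0, 0]
}}

```text
time: 17.15
tool_pos: [595.0, -11.7, 93.9]
tcp_rot: [-3.141, 0.003, -3.026]
contact_force: [3.7, 0.1, 2.8]
grip_width: 0.3
```

>>> {"fn": "servo_tool", "kwargs": {
  "slide": [
    [0, 0, -0.04],
    [0, 0, -0.1],
    [0, 0, -0.18],
    [0, 0, -0.28],
    [0, 0, -0.28]
  ],
  "rot": [
    [0, 0, 0],
    [0, 0, 0],
    [0, 0, 0],
    [0, 0, 0],
    [0, 0, 0]
  ],
  "claw": [0, 0, 0, 0, 0]
}}

```text
time: 17.77
tool_pos: [594.5, -11.9, 150.9]
tcp_rot: [-3.141, 0.002, -3.026]
contact_force: [-0.4, -0.5, -0.3]
grip_width: 0.6
```

>>> {"fn": "servo_tool", "kwargs": {
  "slide": [
    [0, 0, 0],
    [0, 0, 0]
  ],
  "rot": [
    [0, 0, 0],
    [0, 0, 0]
  ],
  "claw": [0, 0]
}}

```text
time: 18.02
tool_pos: [593.3, -11.6, 148.3]
tcp_rot: [3.141, -0.002, -3.026]
contact_force: [-0.7, 0.3, 0.0]
grip_width: 0.6
```

```bash
python3 go.py 594.3 -11.5 96.5 186.8; python3 chk.py d;  python3 -c "
import cv2,numpy as np
t,s=[cv2.imread('pics/%s_d.png'%n) for n in('top','side')]
cv2.imwrite('pics/d.png',np.hstack([cv2.resize(i[b:b+110,a:a+130],None,fx=3,fy=3,interpolation=2) for i,a,b in((t,235,120),(s,190,140))]))"
```

```text
slide [-0.005  0.     0.259] rot [ 0.0001 -0.0006 -0.0008] at [593.3 -11.6 148.3] [ 3.141e+00 -2.000e-03 -3.026e+00] w 0.6 F [-0.7  0.3  0. ] t 18.025 q [-0.15  0.54  1.44 -0.    1.17 -1.84]
top post (array([516.15, -17.44,  72.  ]), 8) tgt (array([724.49,  -2.69,  76.  ]), 30)
  post+190d [704.85   4.73]
  rect ((618.5126342773438, -9.150993347167969), (232.68148803710938, 63.444339752197266), 5.802830219268799) 413 rear end along d -19.384375950770103 lat range [-30.27  32.18]
  blue z None 0
side post (array([520.18, -16.78,  72.  ]), 45) tgt (array([710.74,   4.16,  76.  ]), 31)
  post+190d [708.89   5.39]
  rect ((617.781982421875, -7.033382415771484), (236.13580322265625, 71.48220825195312), 7.694159507751465) 751 rear end along d -20.25592858322863 lat range [-30.33  35.38]
  blue z [ 94.7  103.86 111.26] 112
```

View pics/d.png

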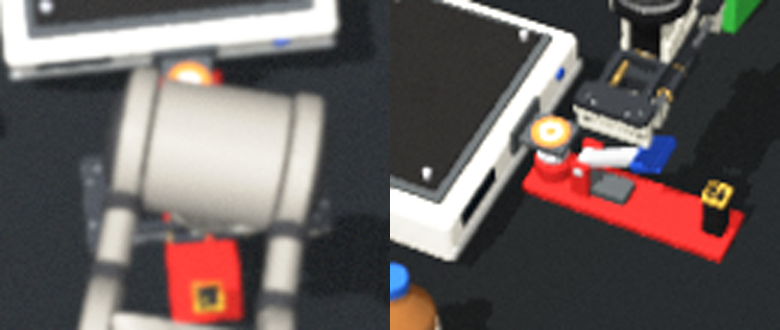

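Handle fully up and clear of the fingers (side crop (655,155)), jack shifted by at most about 1.5 mm. Pressing again, to hold.

>>> {"fn": "servo_tool", "kwargs": {
  "slide": [
    [0, 0, 0.08],
    [0, 0, 0.16],
    [0, 0, 0.2],
    [0, 0, 0.23],
    [0, 0, 0.26]
  ],
  "rot": [
    [0, 0, 0],
    [0, 0, 0],
    [0, 0, 0],
    [0, 0, 0],
    [0, 0, 0]
  ],
  "claw": [0, 0, 0, 0, 0]
}}

```text
time: 18.75
tool_pos: [594.5, -11.8, 97.6]
tcp_rot: [-3.141, 0.001, -3.026]
contact_force: [-0.3, -0.2, 5.0]
grip_width: 0.2
```

>>> {"fn": "servo_tool", "kwargs": {
  "slide": [
    [0, 0, 0.025],
    [0, 0, 0.05],
    [0, 0, 0.075],
    [0, 0, 0.1],
    [0, 0, 0.12]
  ],
  "rot": [
    [0, 0, 0],
    [0, 0, 0],
    [0, 0, 0],
    [0, 0, 0],
    [0, 0, 0]
  ],
  "claw": [0, 0, 0, 0, 0]
}}

```text
time: 19.38
tool_pos: [594.0, -12.0, 74.7]
tcp_rot: [-3.141, 0.001, -3.025]
contact_force: [-5.4, -0.9, 15.6]
grip_width: 0.1
```

>>> {"fn": "servo_tool", "kwargs": {
  "slide": [
    [0, 0, 0.02],
    [0, 0, 0.04],
    [0, 0, 0.06],
    [0, 0, 0.075],
    [0, 0, 0.08]
  ],
  "rot": [
    [0, 0, 0],
    [0, 0, 0],
    [0, 0, 0],
    [0, 0, 0],
    [0, 0, 0]
  ],
  "claw": [0, 0, 0, 0, 0]
}}

```text
time: 20.0
tool_pos: [592.8, -12.2, 59.7]
tcp_rot: [-3.141, -0.002, -3.025]
contact_force: [-13.0, -1.6, 29.4]
grip_width: 0.4
```

>>> {"fn": "servo_tool", "kwargs": {
  "slide": [
    [0, 0, 0],
    [0, 0, 0],
    [0, 0, 0],
    [0, 0, 0]
  ],
  "rot": [
    [0, 0, 0],
    [0, 0, 0],
    [0, 0, 0],
    [0, 0, 0]
  ],
  "claw": [0, 0, 0, 0]
}}

```text
time: 20.5
tool_pos: [592.8, -12.1, 59.8]
tcp_rot: [-3.141, -0.001, -3.025]
contact_force: [-11.3, -1.2, 25.1]
grip_width: 0.3
```

```bash
python3 go.py 594.3 -11.5 60 186.8; python3 chk.py e;  python3 -c "
import cv2,numpy as np
t,s=[cv2.imread('pics/%s_e.png'%n) for n in('top','side')]
cv2.imwrite('pics/e.png',np.hstack([cv2.resize(i[b:b+150,a:a+200],None,fx=2,fy=2,interpolation=2) for i,a,b in((t,200,90),(s,160,130))]))"
```

```text
slide [-0.008  0.002 -0.001] rot [-0.0003 -0.0004 -0.0007] at [592.8 -12.1  59.8] [-3.141e+00 -1.000e-03 -3.025e+00] w 0.3 F [-11.3  -1.2  25.1] t 20.5 q [-0.15  0.64  1.53 -0.    0.97 -1.84]
top post (None, 0) tgt (array([717.48,   3.03,  76.  ]), 71)
  rect ((628.045166015625, -7.481681823730469), (215.61190795898438, 63.599388122558594), 6.040029048919678) 254 rear end along d 0.42932112850648974 lat range [-30.63  32.24]
  blue z None 0
side post (array([521.61, -16.38,  72.  ]), 58) tgt (array([722.01,  -5.81,  76.  ]), 35)
  post+190d [710.32   5.79]
  rect ((618.1912841796875, -5.028526306152344), (235.7631378173828, 69.44458770751953), 8.074597358703613) 602 rear end along d -19.592506678716475 lat range [-27.92  36.  ]
  blue z [52.23 58.65 63.76] 83
```

View pics/e.png

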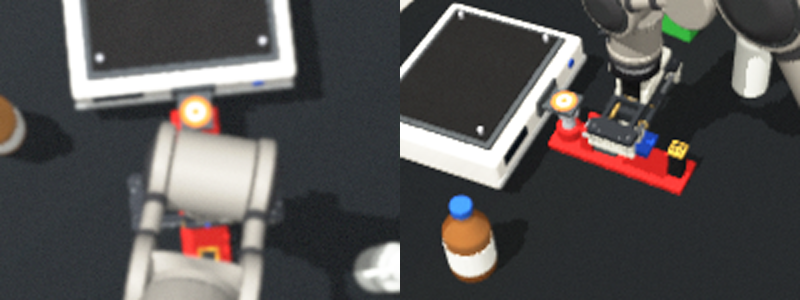

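The front is raised on the saddle (side crop (565,105)), the paddle is level at its stop, and all bystanders are standing. Handing in.

```bash
python3 -c "
from plant import *
print(close_job())"
```

```text
the job is handed in; nothing more can be done
None
```

The red jack is under the shaker's lift pad and alone holds the front up, with the gripper pressing the handle at its stop. I handed the job in at about 20.6 s of the 64 s allowed; it reports no verdict.

I dragged and turned the jack by its post and slid it in along the shaker's axis, yawed about 6.7°. I then pumped the handle fully down and fully up, and pressed it down again to hold.

**Last checks:**
- **Handle:** the fingertip is at z = 59.8 mm, where the stop puts the paddle at 60 mm. The hold is steady at about 25 N down; the first pump briefly reached 39 N. The pressing finger also pushes the jack forward with about 11 N.
- **Centring:** before lifting, the top view put the saddle within about 1 mm of the target mark. The side view read about 3 mm to the left. It showed a similar sideways offset on the post from the start, so I took that as camera calibration.
- **Drift:** the jack moved back about 1.5 mm when the handle came up after the first pump. It then measured within about 1 mm of its original place, and I did not correct it further.
- **Shaker:** it is visibly raised in the last picture. I did not measure the lift height separately.
- **Bystanders:** the amber and wash bottles are standing, and the visible part of the bin looks undisturbed. I judged that by eye in the last picture and did not re-measure their positions.

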